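# Slide a test tile off the sprung ledge into the drawer chute

### The arm

A 7-joint arm with a two-finger parallel gripper is mounted at the origin on the work surface. World frame = base frame: x ahead of the robot, y to its left, z up, the work surface at z = 0. Lengths are in m, angles in rad, forces in N, time in s.
With the tool pointing down it reaches from about 0.425 to 0.875 m from the base axis. Payload 4.7 kg.
Tool frame: the origin (TCP) lies at the very end of the fingers, on their centre line; the grasp point (between the pads) lies 19 mm behind it; x points along the fingers, y is the direction in which the jaws open and shut, and the axes are right-handed (so a half turn about x gives the same grasp; the last joint's range is limited). The gripper opens to 87 mm and grips with 3 to 60 N. Pads are 19 mm wide; open, the fingers measure 117 mm over their backs; the gripper's body (75 mm by 190 mm) begins 51 mm behind the grasp point.
Start: joints at [-1.161, 0.321, -0.07, 1.45, 0.023, 1.371, -0.057], TCP at [0.251, 0.6, 0.223] pointing down, gripper open.
Joint ranges: [-2.86, 2.86], [-0.3, 2.09], [-1.38, 1.24], [0.06, 2.45], [-1.56, 4.7], [0.09, 2.05], [-2.69, 2.69]. Speed limits (rad/s): [2.57, 2.57, 3.14, 3.14, 3.14, 3.14, 3.14].

### API

Orientations are given as a rotation vector (axis times angle).
In Python, from bench import ctrl gives the robot as it stands.
- The arm moves only by the tool step_arm, never from a script. Its argument "increments" is one flat list of numbers, 6 for each row, row after row: the shift along the tool's x, y, z in cm, then the turn, a rotation vector about the tool's x, y, z in rad. In form: [tx, ty, tz, ax, ay, az, tx, ty, tz, ax, ay, az, ...]. A call has 1 to 12 rows; each row shifts and turns the commanded pose from where the row before left it, along the tool's axes as they then stand; what a row does not reach is not made up. A row lasts 1/8 s, in which the tool goes at most 62.5 mm and 10.7 degrees, less where a joint would pass 70% of its speed; a pose out of reach is approached as far as the arm can. A call with a gripper value outside its range is refused whole. "fingers" is the opening in per cent of the stroke, from 0 (shut) to 100 (fully open), set as the call begins (left out, the last holds). The fingers move at their own pace and stop on an object; "force" is the grip in N (left out, the last holds). Time passes only in rows, so rows that do not move let the fingers close. It gives the time, the measured TCP pose, the force and the opening at its end, in the units of the state.
- ctrl.get_state(): the state, without advancing time (a new reading comes with each control period).
- ctrl.get_image(name): name is "scene" or "top" or "wrist"; returns the picture (420x560x3 uint8, red, green, blue); there is no depth.
- ctrl.camera_params(name): a dict with "vertical_fov" (degrees; the focal length in pixels is half the picture's height over the tangent of half this angle, whatever the lens; pixels are square), "cx", "cy" (the principal point, pixels), "R" (3x3) and "t" (3): a world point X has camera coordinates R X + t. Camera axes: x right, y down, z forward; pixel columns grow to the right and rows downward; lengths in m; the calibration is good to about 2 mm. A picture is of the moment at which its call begins: read the wrist's pose just before it. camera_params takes no time and is no camera call; for the wrist camera it gives the pose at the moment of the call.
- ctrl.close_job(): hands the job in, once; it reports no verdict.
Trained networks look in the newest picture that a camera, given by its name, has taken for a name from the list of things; names that differ only in an ending like _2 or _b are one class to them, and where a whole thing is asked for, a point or a joint stands for the part that bears it (a point fixed in the world has none). Each returns a list of dicts, best first, with "score" (0 to 1); they miss things now and then, are a little off and sometimes report something else, mostly with a low value. They report only what shows in the picture. A call takes as long as a camera call. They do not tell look-alikes from the thing itself.
- ctrl.search_frame(camera, name): "xyz" ([x, y, z] in m, in the coordinates of the camera as it stood for that picture, good to about 4 mm: the middle of the surface that is visible of it).
- ctrl.silhouettes(camera, name): "pixels" (420x560 bool, what is visible of it).
- ctrl.spot_point(camera, name): "xyz" ([x, y, z] in m, in the coordinates of the camera as it stood for that picture, good to about 4 mm: a listed point, or the origin of a listed thing).
The state is a dict: "time": time; "joint_positions": joint angles; "qd": joint speeds; "joint_torque": joint torques, N m; "position": TCP position; "tool_rot": TCP orientation; "ft_force": force on the tool from outside, world axes, zero at the start; "torque": the same for the moment, N m; "grip_width": opening from 0.0 (shut) to 1.0 (fully open).
Only numpy, scipy, OpenCV 4.12 (cv2) and the standard library are available. Lean on these libraries where they do the work, as an engineer would, in place of code of your own. Each camera call takes 0.05 s, during which the arm holds its last target.

### The job

First push the blue-fronted drawer fully home under the chute. Then, with a fingertip pressed lightly on top of the test tile that lies in the walled bay, slide it along and off the open end of the ledge so that it drops down the chute into the drawer: press gently, a tile cracks under more than about 20 N of push, and do not lift it. Leave the two spare tiles and the other things on the bench where they are and leave the drawer shut.

Things in the scene. Friction and masses are not known exactly. Their poses are not given: they have to be found in the camera images.
- station: Fixed stand of white board, wood and aluminium, its yaw varies. Origin on the bench top, z up. In its frame (mm): tile bay at x -38 to 38, y -42 to 75; chute beyond the bay's open end at x -52 to 52, y -42 to -158; solid shelf with the spare tiles at x 56 to 146, y -159 to 83, top z 120. Ledge, tiles and chute are slippery (friction about 0.3).
- lip (a point): Middle of the open end of the ledge, at ledge-top height (z 120 mm); axes as the station's. Slide the tile along -y of the station past this edge. The ledge is the bay's floor, a grey board on upright springs: it yields 1 mm per 5 N after about 3 N of preload, 6 mm of travel.
- bay (a point): Where the tile in the bay starts, at ledge-top height; axes as the station's. The tile's centre starts within 4 mm of here, square to the station within 0.02 rad. Wooden walls 8 mm thick, up to z 138 mm (18 mm above the ledge), stand close to the tile on both x sides and at its +y side, so its edges cannot be reached; -y is open.
- tile_a: Square test tile, 70 x 70 mm, terracotta red. Its thickness is somewhere between 6 and 14 mm and differs from tile to tile. Origin: centre of its underside; z up. One of the three tiles (any of them) starts in the walled bay on the sprung ledge; the other two are spares lying on the shelf behind the bay.
- tile_b: Square test tile, 70 x 70 mm, blue glazed. Its thickness is somewhere between 6 and 14 mm and differs from tile to tile. Origin: centre of its underside; z up. One of the three tiles (any of them) starts in the walled bay on the sprung ledge; the other two are spares lying on the shelf behind the bay.
- tile_c: Square test tile, 70 x 70 mm, cream. Its thickness is somewhere between 6 and 14 mm and differs from tile to tile. Origin: centre of its underside; z up. One of the three tiles (any of them) starts in the walled bay on the sprung ledge; the other two are spares lying on the shelf behind the bay.
- chute (a point): Centre of the chute's mouth, 120 mm above the bench; axes as the station's. The chute is an open hopper of sheet aluminium, 104 mm wide (x), 116 mm long (y) at the top; its front plate (54 mm towards -x) reaches z 122 mm, rear and far plates z 138 mm; it ends 60 mm above the bench, over the shut drawer.
- drawer (a joint): Opening of the drawer under the chute in m: 0 is fully home against its stop, it starts 0.035 to 0.065 open and slides out towards -x of the station on runners (about 1.5 N of friction). Fully home means below 0.004.
- drawer_front (a point): Centre of the outer face of the drawer's blue front panel (128 mm wide along y, 54 mm high, bottom edge 4 mm above the bench), moving with the drawer. The face looks to -x of the station; push it along +x. When shut it stands 61 mm in front of the chute's front plate.
- drawer_in (a point): Centre of the drawer's inner floor (9 mm above the bench), moving with the drawer; inside it is 157 mm (x) by 114 mm (y), walls about 45 mm high.
- bowls: Stack of three ceramic bowls, 136 mm across, 103 mm high; leave alone. Origin: centre of its underside.
- scraper: Flat aluminium scraper, 110 x 50 x 5 mm; leave alone. Origin: centre of its underside.
- rib: Round hard blue rib, 90 mm across, 6 mm thick; leave alone. Origin: centre of its underside.
- roller: Wooden stamp roller with a handle, about 170 mm long, 41 mm high; leave alone. Origin: under the barrel.
- brush: Glaze brush lying on the bench; leave alone.
Not all that is in view belongs to the job. Several things have the shape of the tile_a; the one meant has the colours described above.

How it is judged:
By the outcome, as a careful person would: the job done as asked, in the order asked, and still so for the second after the job is handed in, with the robot touching nothing.
It also fails if it takes over 54 s, if anything falls off the work surface, if the arm or the gripper's body presses on something with over 40 N, if the wrist force passes 120 N, or if a joint passes its speed limit or range.

## Working session

There is one attempt and no reset: what is moved stays moved. The work goes in short steps, Python scripts to look and compute and a tool call to move; the robot and the scene stay as the last step left them, time stands still between calls to the robot, and variables do not carry over. Pictures are saved under pics/ and viewed, and the job is handed in when it is done.

Besides the shell and the picture viewer there is one more tool, called after "Emit:" as name(argument=value, ...) on one line, values as JSON. step_arm: Moves the arm, as the interface text tells. Its arguments: {"type":"object","properties":{"increments":{"type":"array","items":{"type":"number"}},"fingers":{"type":"number"},"force":{"type":"number"}},"required":["increments"]}

```bash
ls; mkdir -p pics
cat > h.py <<'E'
import numpy as np, cv2
from bench import ctrl
from scipy.spatial.transform import Rotation as Ro
def save(name,fn):
    im=ctrl.get_image(name); cv2.imwrite('pics/'+fn,im[:,:,::-1]); return im
def toworld(p,cam):
    R=np.array(p['R']);t=np.array(p['t']); return R.T@(np.array(cam)-t)
def proj(p,X):
    c=np.array(p['R'])@np.array(X)+np.array(p['t']); f=210/np.tan(np.radians(p['vertical_fov']/2))
    return p['cx']+f*c[0]/c[2],p['cy']+f*c[1]/c[2]
E
python3 - <<'E'
from h import *
s=ctrl.get_state(); print({k:np.round(v,3) for k,v in s.items()})
for c in ['scene','top']:
    save(c,c+'1.png'); p=ctrl.camera_params(c); print(c,{k:np.round(v,3) for k,v in p.items()})
    for n in ['lip','bay','chute','drawer_front','drawer_in','station']:
        r=ctrl.spot_point(c,n)
        print(n,[(round(d['score'],2),np.round(toworld(p,d['xyz']),4)) for d in r[:3]])
E
```

```text
pics
{'time': np.float64(0.0), 'joint_positions': array([-1.161,  0.322, -0.07 ,  1.452,  0.023,  1.371, -0.057]), 'qd': array([-0.001, -0.   , -0.   , -0.001, -0.001,  0.001,  0.   ]), 'joint_torque': array([-0.0000e+00, -4.9130e+01, -4.0400e-01, -3.1251e+01, -6.4000e-02,
        4.4000e-02,  0.0000e+00]), 'position': array([0.25 , 0.599, 0.221]), 'tool_rot': array([ 0.309,  1.549, -0.312]), 'ft_force': array([0.05 , 0.242, 0.678]), 'torque': array([0.061, 0.013, 0.025]), 'grip_width': np.float64(0.999)}
scene {'vertical_fov': np.float64(44.049), 'cx': np.float64(277.391), 'cy': np.float64(219.364), 'R': array([[-0.766,  0.643,  0.02 ],
       [ 0.458,  0.566, -0.686],
       [-0.452, -0.516, -0.728]]), 't': array([ 0.436, -0.196,  1.811])}
lip [(0.77, array([0.634 , 0.0415, 0.1192])), (0.58, array([0.7305, 0.0326, 0.1186]))]
bay [(0.78, array([0.6324, 0.1204, 0.121 ]))]
chute [(0.93, array([ 0.6385, -0.0125,  0.1185]))]
drawer_front [(0.59, array([ 0.4716, -0.0059,  0.0326]))]
drawer_in [(0.8, array([ 0.5538, -0.0116,  0.0096]))]
station [(0.59, array([6.369e-01, 8.650e-02, 6.000e-04]))]
top {'vertical_fov': np.float64(48.923), 'cx': np.float64(283.038), 'cy': np.float64(203.441), 'R': array([[ 0.02 , -1.   , -0.017],
       [-0.988, -0.017, -0.155],
       [ 0.155,  0.02 , -0.988]]), 't': array([0.007, 0.568, 1.388])}
lip [(0.77, array([0.6378, 0.0428, 0.1215])), (0.46, array([ 0.5566, -0.0112,  0.0061]))]
bay [(0.69, array([0.635 , 0.1259, 0.1267]))]
chute [(0.97, array([ 0.6331, -0.0105,  0.1215])), (0.25, array([0.6363, 0.0415, 0.119 ]))]
drawer_front [(0.66, array([ 0.4709, -0.0085,  0.0337])), (0.34, array([0.7358, 0.1223, 0.1196]))]
drawer_in [(0.62, array([ 0.5529, -0.0076,  0.0068]))]
station [(0.56, array([ 0.6355,  0.088 , -0.0012]))]
```

View pics/scene1.png

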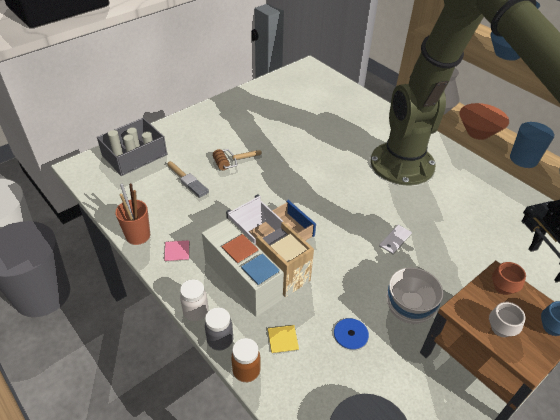

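View pics/top1.png

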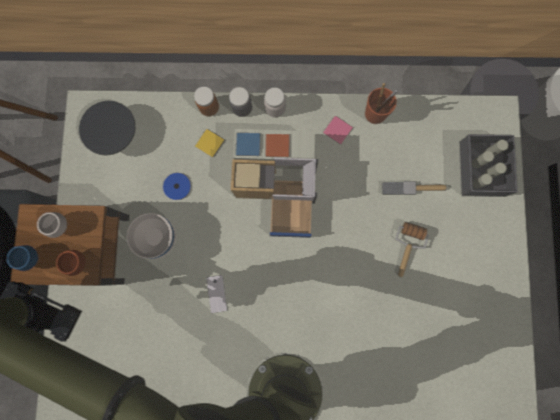

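Run:
```python
from h import *
im=cv2.imread('pics/top1.png'); c=im[120:250,190:350]; cv2.imwrite('pics/top1c.png',cv2.resize(c,None,fx=4.5,fy=4.5,interpolation=cv2.INTER_CUBIC))
im=cv2.imread('pics/scene1.png'); c=im[180:310,190:330]; cv2.imwrite('pics/scene1c.png',cv2.resize(c,None,fx=4.5,fy=4.5,interpolation=cv2.INTER_CUBIC))
```

```text
(no output)
```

View pics/top1c.png

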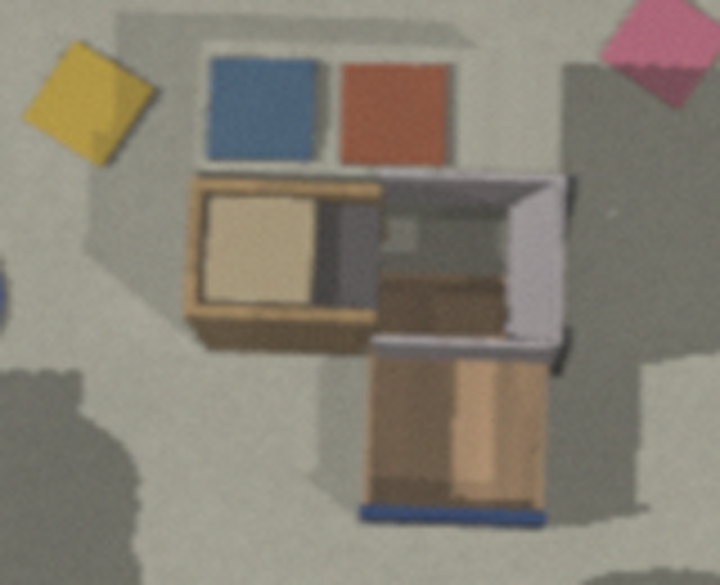

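View pics/scene1c.png

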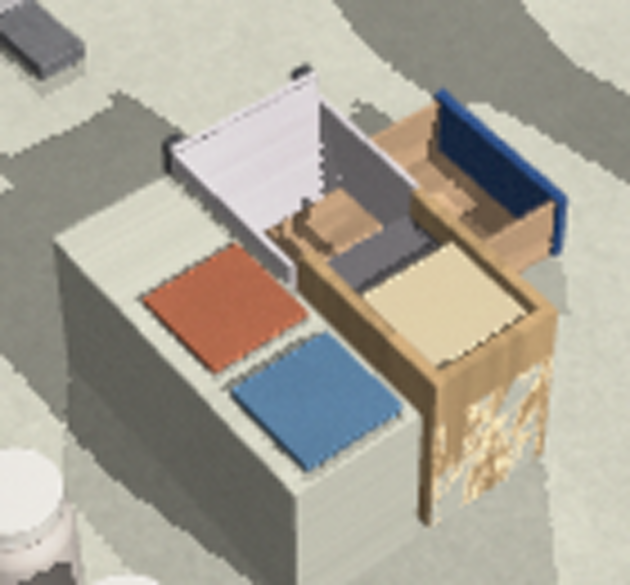

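Run:
```python
from h import *
from scipy.optimize import least_squares
p=ctrl.camera_params('top')
pts=[((192,178),(46,83,138)),((186,317),(-46,83,138)),((203,40),(146,83,120)),((206,196),(38,75,138)),((203,303),(-38,75,138)),((377,323),(-46,-42,138)),((362,520),('d',-36,58)),((545,524),('d',-164,58)),((383,181),(46,-42,138))]
def P(v):
    out=[]
    c,s=np.cos(v[2]),np.sin(v[2])
    for (u,w),X in pts:
        x=v[3] if X[0]=='d' else X[0]/1000; y=X[1]/1000;z=X[2]/1000
        q=proj(p,[v[0]+c*x-s*y,v[1]+s*x+c*y,z]); out+= [(q[0]-190)*4.5-u,(q[1]-120)*4.5-w]
    return np.array(out)
r=least_squares(P,[.636,.087,0,-.165],loss='soft_l1',f_scale=2,x_scale=.01)
print(np.round(r.x,4)); print(np.round(P(r.x).reshape(-1,2),1))
v=r.x
for n,x,y in [('lip',0,-42),('bay',0,36),('chute',0,-100),('df',v[3]*1000,-100),('sh',-115,-100)]:
    c,s=np.cos(v[2]),np.sin(v[2]); x/=1000;y/=1000
    print(n,np.round([v[0]+c*x-s*y,v[1]+s*x+c*y],4))
R=Ro.from_rotvec(ctrl.get_state()['tool_rot']).as_matrix(); print(np.round(R,3))
```

```text
[ 0.6339  0.0847 -0.0194 -0.1661]
[[ 0.4  0. ]
 [-1.6 -1. ]
 [ 1.1 -0.2]
 [-2.1 -5.7]
 [-5.6  1.3]
 [-0.1 -0.1]
 [ 2.8 -1.5]
 [ 9.3  1.7]
 [-0.1  3.5]]
lip [0.6331 0.0427]
bay [0.6346 0.1207]
chute [ 0.632  -0.0153]
df [ 0.4659 -0.012 ]
sh [ 0.517 -0.013]
[[ 0.     0.386  0.923]
 [ 0.     0.923 -0.386]
 [-1.     0.     0.   ]]
```

Run:
```python
from h import *
p=ctrl.camera_params('top');R=np.array(p['R']);t=np.array(p['t']);f=210/np.tan(np.radians(p['vertical_fov']/2))
C=-R.T@t; print('C',C)
def at(u,v,z):
    d=R.T@np.array([(u-p['cx'])/f,(v-p['cy'])/f,1]); return np.round(C+d*(z-C[2])/d[2],3)
for z in (0.0,.15,.25): print(z,at(104,285,z),at(118,208,z),at(15,285,z), at(150,235,z))
print(proj(p,[.25,.6,.222]))
p=ctrl.camera_params('scene');R=np.array(p['R']);t=np.array(p['t']);f=210/np.tan(np.radians(p['vertical_fov']/2));C=-R.T@t
for z in (0.0,.1,.15,.2,.25): print(z,at(497,264,z),at(438,312,z),at(427,352,z))
```

```text
C [ 0.34574548 -0.01028239  1.45972791]
0.0 [0.306 0.575 0.   ] [0.551 0.549 0.   ] [0.301 0.856 0.   ] [0.466 0.44  0.   ]
0.15 [0.31  0.515 0.15 ] [0.53  0.492 0.15 ] [0.305 0.767 0.15 ] [0.453 0.394 0.15 ]
0.25 [0.313 0.475 0.25 ] [0.516 0.453 0.25 ] [0.308 0.708 0.25 ] [0.445 0.363 0.25 ]
(np.float64(59.2196477835555), np.float64(308.0280048406521))
0.0 [0.13 0.47 0.  ] [0.397 0.464 0.   ] [0.515 0.521 0.   ]
0.1 [0.225 0.495 0.1  ] [0.469 0.49  0.1  ] [0.577 0.542 0.1  ]
0.15 [0.272 0.508 0.15 ] [0.505 0.503 0.15 ] [0.608 0.552 0.15 ]
0.2 [0.32 0.52 0.2 ] [0.541 0.515 0.2  ] [0.638 0.563 0.2  ]
0.25 [0.367 0.533 0.25 ] [0.577 0.528 0.25 ] [0.669 0.573 0.25 ]
```

Emit:
step_arm(increments=[-1, -4.4, 2.4, 0, 0, 0, -1, -4.4, 2.4, 0, 0, 0, -1, -4.4, 2.4, 0, 0, 0, -1, -4.4, 2.4, 0, 0, 0, 0, -2.7, 3.9, 0, 0, 0, 0, -2.7, 3.9, 0, 0, 0, 0, -2.7, 3.9, 0, 0, 0, 0, -2.7, 3.9, 0, 0, 0, 0, -2.7, 3.9, 0, 0, 0], fingers=0, force=20)

```text
time: 1.82
position: [0.3999, 0.1992, 0.2629]
tool_rot: [0.311, 1.548, -0.31]
ft_force: [0.2, 0.8, -0.4]
grip_width: 0.064
```

Emit:
step_arm(increments=[0, -4.4, 3.05, 0, 0, 0, 0, -4.4, 3.05, 0, 0, 0, 0, -4.4, 3.05, 0, 0, 0, 0, -4.4, 3.05, 0, 0, 0, 0, 0, 0, -0.137, 0, 0, 0, 0, 0, -0.137, 0, 0, 0, 0, 0, -0.137, 0, 0, 0, 0, 0, 0, 0, 0])

```text
time: 2.82
position: [0.444, -0.0088, 0.2627]
tool_rot: [-0.01, 1.57, 0.011]
ft_force: [0.0, 1.1, -0.0]
grip_width: 0.008
```

Run:
```python
from h import *
s=ctrl.get_state(); print(np.round(s['position'],4),np.round(s['joint_positions'],2),s['time']); print(np.round(Ro.from_rotvec(s['tool_rot']).as_matrix(),3))
p=ctrl.camera_params('wrist'); save('wrist','w1.png')
for n in ['drawer_front','lip','bay']:
    print(n,[(round(d['score'],2),np.round(toworld(p,d['xyz']),4)) for d in ctrl.spot_point('wrist',n)[:2]])
```

```text
[ 0.444  -0.0088  0.2627] [-0.69 -0.19  0.57  1.88  0.11  1.42  1.44] 2.825
[[ 0.001 -0.014  1.   ]
 [ 0.     1.     0.014]
 [-1.     0.     0.001]]
drawer_front [(0.75, array([ 0.4681, -0.0092,  0.0328]))]
lip []
bay []
```

View pics/w1.png

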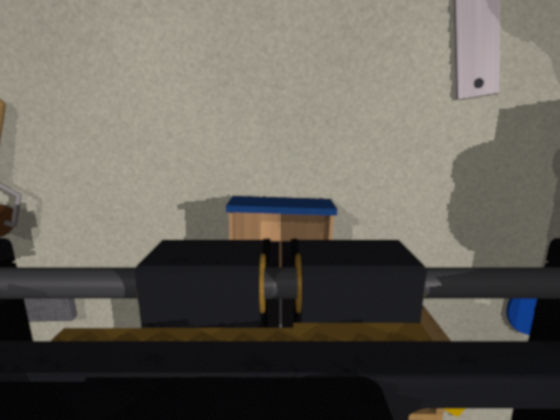

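Emit:
step_arm(increments=[5.6, 0, 0, 0, 0, 0, 5.6, 0, 0, 0, 0, 0, 5.6, 0, 0, 0, 0, 0, 3.5, 0, 0, 0, 0, 0, 2.5, 0, 0, 0, 0, 0, 0, 0, 0, 0, 0, 0])

```text
time: 3.78
position: [0.4423, -0.0092, 0.0331]
tool_rot: [-0.012, 1.575, 0.01]
ft_force: [-0.7, 0.2, -0.4]
grip_width: 0.007
```

Emit:
step_arm(increments=[0, 0, 1, 0, 0, 0, 0, 0, 1, 0, 0, 0, 0, 0, 1, 0, 0, 0, 0, 0, 1, 0, 0, 0])

```text
time: 4.28
position: [0.4849, -0.0082, 0.0349]
tool_rot: [-0.012, 1.57, 0.012]
ft_force: [-2.0, -1.2, 1.1]
grip_width: 0.002
```

Emit:
step_arm(increments=[0, 0, 0.6, 0, 0, 0, 0, 0, 0.6, 0, 0, 0, 0, 0, 0.5, 0, 0, 0, 0, 0, 0.2, 0, 0, 0, 0, 0, 0, 0, 0, 0])

```text
time: 4.9
position: [0.5034, -0.0078, 0.0346]
tool_rot: [-0.012, 1.57, 0.012]
ft_force: [-1.1, -0.3, -0.4]
grip_width: 0.002
```

Emit:
step_arm(increments=[0, 0, 0.3, 0, 0, 0, 0, 0, 0.3, 0, 0, 0, 0, 0, 0, 0, 0, 0])

```text
time: 5.28
position: [0.5076, -0.0078, 0.0342]
tool_rot: [-0.012, 1.574, 0.012]
ft_force: [-5.0, -0.1, 2.3]
grip_width: 0.006
```

Emit:
step_arm(increments=[0, 0, 0.2, 0, 0, 0, 0, 0, 0, 0, 0, 0])

```text
time: 5.52
position: [0.5076, -0.0077, 0.0338]
tool_rot: [-0.011, 1.578, 0.012]
ft_force: [-9.0, -0.7, 5.7]
grip_width: 0.004
```

Emit:
step_arm(increments=[0, 0, 0.2, 0, 0, 0, 0, 0, 0, 0, 0, 0])

```text
time: 5.78
position: [0.5076, -0.0077, 0.0333]
tool_rot: [-0.011, 1.582, 0.013]
ft_force: [-13.3, 0.5, 9.0]
grip_width: 0.006
```

Emit:
step_arm(increments=[0, 0, -1, 0, 0, 0, 0, 0, -2.5, 0, 0, 0, -4, 0, -1, 0, 0, 0, -5, 0, 0, 0, 0, 0, -5, 0, 0, 0, 0, 0, -5, 0, 0, 0, 0, 0, 0, 0, 0, 0, 0, 0])

```text
time: 6.65
position: [0.4714, -0.0081, 0.2291]
tool_rot: [-0.009, 1.56, 0.015]
ft_force: [-0.5, 0.6, -1.2]
grip_width: 0.004
```

Run:
```python
from h import *
save('scene','scene2.png'); p=ctrl.camera_params('scene')
for n in ['drawer_front','lip','bay','tile_c','chute']:
    print(n,[(round(d['score'],2),np.round(toworld(p,d['xyz']),4)) for d in ctrl.spot_point('scene',n)[:3]])
im=cv2.imread('pics/scene2.png'); c=im[170:310,190:350]; cv2.imwrite('pics/scene2c.png',cv2.resize(c,None,fx=4,fy=4,interpolation=cv2.INTER_CUBIC))
p=ctrl.camera_params('top'); ctrl.get_image('top')
for n in ['drawer_front','lip','bay','tile_c']:
    print(n,[(round(d['score'],2),np.round(toworld(p,d['xyz']),4)) for d in ctrl.spot_point('top',n)[:3]])
```

```text
drawer_front [(0.64, array([ 0.5211, -0.0077,  0.0321]))]
lip [(0.82, array([0.635 , 0.0425, 0.1212]))]
bay [(0.91, array([0.6373, 0.1164, 0.1189])), (0.34, array([ 0.5221, -0.0047,  0.0348]))]
tile_c [(0.91, array([0.6346, 0.1232, 0.1227])), (0.77, array([ 0.8242, -0.1558,  0.001 ])), (0.75, array([0.7721, 0.2631, 0.0021]))]
chute [(0.86, array([ 0.636 , -0.0118,  0.1196]))]
drawer_front [(0.23, array([ 0.6298, -0.3934,  0.0037]))]
lip [(0.7, array([0.6371, 0.0432, 0.1191]))]
bay [(0.59, array([0.637 , 0.1226, 0.1261]))]
tile_c [(0.73, array([0.7321, 0.0381, 0.1177])), (0.73, array([0.6397, 0.1274, 0.1175])), (0.71, array([0.734 , 0.1239, 0.1197]))]
```

View pics/scene2c.png

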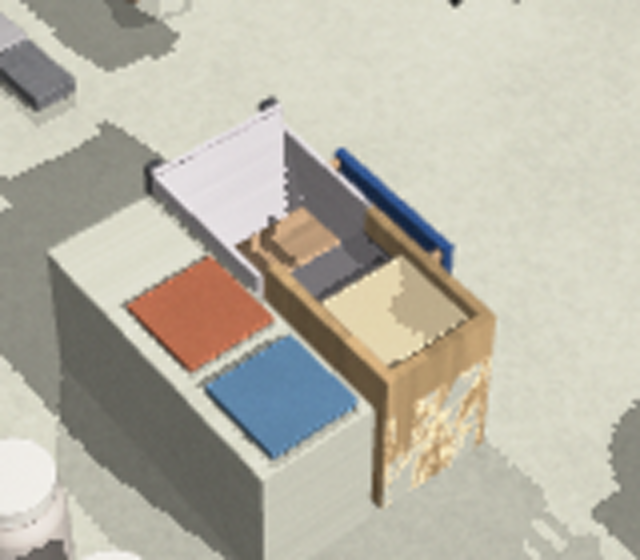

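Emit:
step_arm(increments=[0, 3.57, 4.17, 0, 0, 0, 0, 3.57, 4.17, 0, 0, 0, 0, 3.57, 4.17, 0, 0, 0, 0, 3.57, 4.17, 0, 0, 0, 3, 0, 0, 0, 0, 0, 3, 0, 0, 0, 0, 0, 0, 0, 0, 0, 0, 0])

```text
time: 8.07
position: [0.6307, 0.1368, 0.1615]
tool_rot: [-0.014, 1.576, 0.011]
ft_force: [-1.3, -0.3, 1.0]
grip_width: 0.006
```

Run:
```python
from h import *
s=ctrl.get_state(); print(np.round(s['position'],4),s['time'],s['ft_force'],np.round(Ro.from_rotvec(s['tool_rot']).as_matrix(),3))
save('scene','scene3.png')
im=cv2.imread('pics/scene3.png'); c=im[170:310,190:350]; cv2.imwrite('pics/scene3c.png',cv2.resize(c,None,fx=4,fy=4,interpolation=cv2.INTER_CUBIC))
```

```text
[0.6307 0.1368 0.1615] 8.075 [-1.25728236 -0.25973517  0.97538209] [[-0.006 -0.015  1.   ]
 [-0.002  1.     0.015]
 [-1.    -0.002 -0.006]]
```

View pics/scene3c.png

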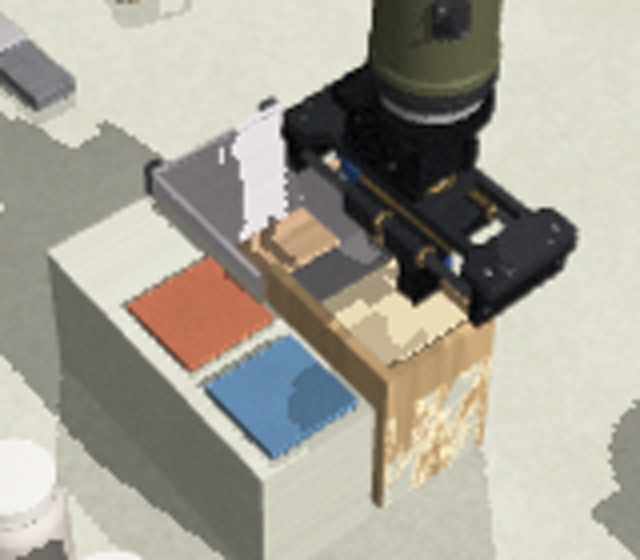

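Emit:
step_arm(increments=[1, 0, 0.5, 0, 0, 0, 1, 0, 0, 0, 0, 0, 0.2, 0, 0, 0, 0, 0, 0.2, 0, 0, 0, 0, 0, 0, 0, 0, 0, 0, 0])

```text
time: 8.75
position: [0.6376, 0.137, 0.1407]
tool_rot: [-0.012, 1.571, 0.012]
ft_force: [0.8, -0.5, 0.7]
grip_width: 0.007
```

Emit:
step_arm(increments=[0.1, 0, 0, 0, 0, 0, 0.1, 0, 0, 0, 0, 0, 0, 0, 0, 0, 0, 0])

```text
time: 9.12
position: [0.6375, 0.1369, 0.1385]
tool_rot: [-0.012, 1.571, 0.012]
ft_force: [0.9, 0.2, 1.4]
grip_width: 0.004
```

Emit:
step_arm(increments=[0.1, 0, 0, 0, 0, 0, 0.1, 0, 0, 0, 0, 0, 0, 0, 0, 0, 0, 0])

```text
time: 9.5
position: [0.6375, 0.1369, 0.1364]
tool_rot: [-0.012, 1.571, 0.012]
ft_force: [-0.3, 0.1, -0.2]
grip_width: 0.006
```

Emit:
step_arm(increments=[0.1, 0, 0, 0, 0, 0, 0.1, 0, 0, 0, 0, 0, 0, 0, 0, 0, 0, 0])

```text
time: 9.88
position: [0.6376, 0.1369, 0.1346]
tool_rot: [-0.012, 1.571, 0.012]
ft_force: [-0.2, -0.7, -0.1]
grip_width: 0.007
```

Emit:
step_arm(increments=[0.1, 0, 0, 0, 0, 0, 0, 0, 0, 0, 0, 0])

```text
time: 10.12
position: [0.6376, 0.1369, 0.1342]
tool_rot: [-0.012, 1.57, 0.012]
ft_force: [-2.0, 0.3, 4.7]
grip_width: 0.006
```

Emit:
step_arm(increments=[0.1, 0, 0, 0, 0, 0, 0, 0, 0, 0, 0, 0])

```text
time: 10.38
position: [0.6377, 0.137, 0.1336]
tool_rot: [-0.011, 1.57, 0.012]
ft_force: [-3.1, -1.0, 6.8]
grip_width: 0.004
```

Emit:
step_arm(increments=[0.05, 0, 0, 0, 0, 0, 0, -0.3, -0.01, 0, 0, 0, 0, -0.3, -0.01, 0, 0, 0, 0, -0.3, -0.01, 0, 0, 0])

```text
time: 10.88
position: [0.6387, 0.1301, 0.1337]
tool_rot: [-0.01, 1.567, 0.016]
ft_force: [0.7, 3.1, 7.1]
grip_width: 0.006
```

Run:
```python
from h import *
save('scene','scene4.png')
im=cv2.imread('pics/scene4.png'); c=im[200:300,230:330]; cv2.imwrite('pics/scene4c.png',cv2.resize(c,None,fx=6,fy=6,interpolation=cv2.INTER_CUBIC))
```

```text
(no output)
```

View pics/scene4c.png

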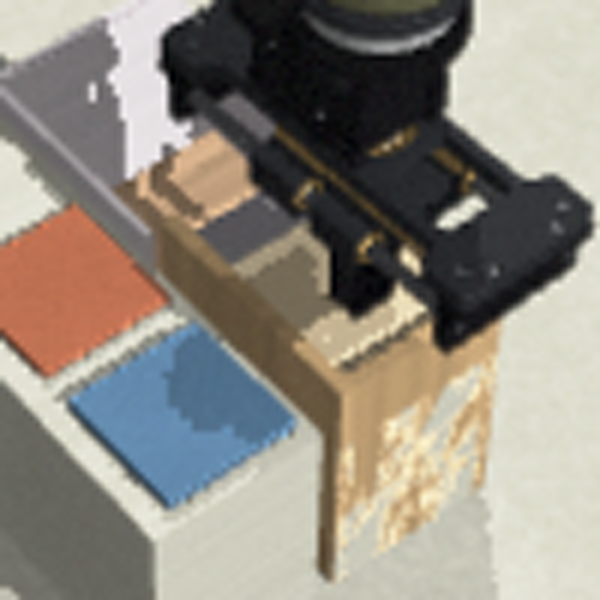

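Emit:
step_arm(increments=[0.03, -0.4, -0.01, 0, 0, 0, 0, -0.4, -0.01, 0, 0, 0, 0, -0.4, -0.01, 0, 0, 0, 0, -0.4, -0.01, 0, 0, 0])

```text
time: 11.42
position: [0.6388, 0.1142, 0.1336]
tool_rot: [-0.01, 1.567, 0.016]
ft_force: [0.1, 3.1, 7.6]
grip_width: 0.007
```

Run:
```python
from h import *
save('scene','scene5.png')
im=cv2.imread('pics/scene5.png'); c=im[200:300,230:330]; cv2.imwrite('pics/scene5c.png',cv2.resize(c,None,fx=6,fy=6,interpolation=cv2.INTER_CUBIC))
```

```text
(no output)
```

View pics/scene5c.png

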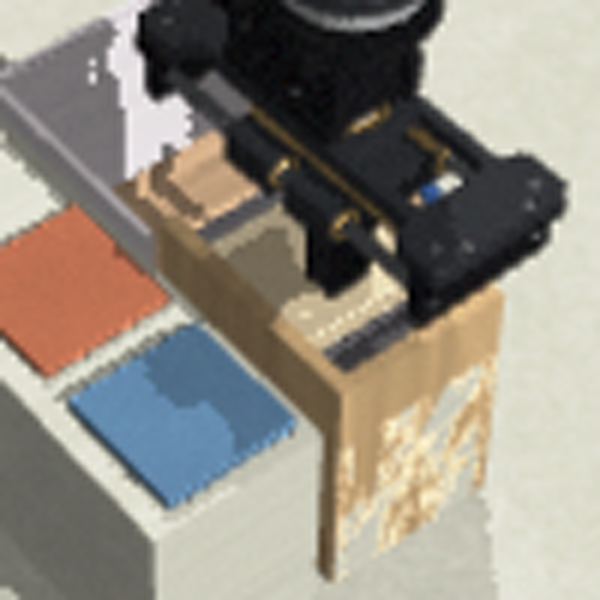

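Emit:
step_arm(increments=[0, -0.6, -0.02, 0, 0, 0, 0, -0.6, -0.02, 0, 0, 0, 0, -0.6, -0.02, 0, 0, 0, 0, -0.6, -0.02, 0, 0, 0])

```text
time: 11.98
position: [0.6384, 0.09, 0.1336]
tool_rot: [-0.01, 1.567, 0.016]
ft_force: [-0.4, 2.7, 7.4]
grip_width: 0.006
```

Emit:
step_arm(increments=[0, -0.6, -0.02, 0, 0, 0, 0, -0.6, -0.02, 0, 0, 0, 0, -0.6, -0.02, 0, 0, 0, 0, -0.6, -0.02, 0, 0, 0])

```text
time: 12.48
position: [0.638, 0.066, 0.1336]
tool_rot: [-0.011, 1.567, 0.016]
ft_force: [0.2, 2.9, 7.2]
grip_width: 0.004
```

Run:
```python
from h import *
save('scene','scene6.png')
im=cv2.imread('pics/scene6.png'); c=im[190:300,220:330]; cv2.imwrite('pics/scene6c.png',cv2.resize(c,None,fx=5.4,fy=5.4,interpolation=cv2.INTER_CUBIC))
```

```text
(no output)
```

View pics/scene6c.png

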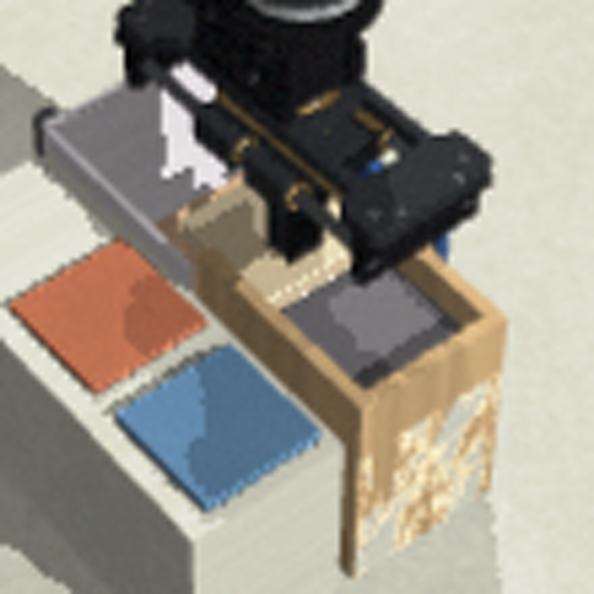

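Emit:
step_arm(increments=[0, -0.6, -0.02, 0, 0, 0, 0, -0.6, -0.02, 0, 0, 0, 0, -0.5, -0.02, 0, 0, 0])

```text
time: 12.9
position: [0.6377, 0.0488, 0.1336]
tool_rot: [-0.011, 1.567, 0.015]
ft_force: [0.3, 3.1, 8.3]
grip_width: 0.004
```

Run:
```python
from h import *
save('scene','scene7.png')
im=cv2.imread('pics/scene7.png'); c=im[190:300,220:330]; cv2.imwrite('pics/scene7c.png',cv2.resize(c,None,fx=5.4,fy=5.4,interpolation=cv2.INTER_CUBIC))
```

```text
(no output)
```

View pics/scene7c.png

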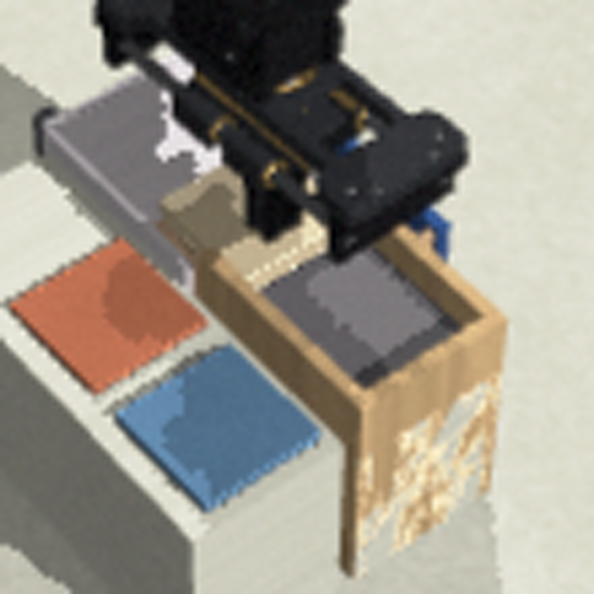

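Emit:
step_arm(increments=[0, -0.4, -0.01, 0, 0, 0, 0, -0.4, -0.01, 0, 0, 0])

```text
time: 13.2
position: [0.6378, 0.0404, 0.1338]
tool_rot: [-0.011, 1.566, 0.015]
ft_force: [-0.4, 2.1, 9.8]
grip_width: 0.002
```

Emit:
step_arm(increments=[0, -0.4, -0.01, 0, 0, 0, 0, -0.4, -0.01, 0, 0, 0])

```text
time: 13.45
position: [0.6375, 0.0289, 0.1335]
tool_rot: [-0.013, 1.567, 0.01]
ft_force: [0.8, -3.2, 3.9]
grip_width: 0.005
```

Run:
```python
from h import *
save('scene','scene8.png')
im=cv2.imread('pics/scene8.png'); c=im[190:300,220:330]; cv2.imwrite('pics/scene8c.png',cv2.resize(c,None,fx=5.4,fy=5.4,interpolation=cv2.INTER_CUBIC))
```

```text
(no output)
```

View pics/scene8c.png

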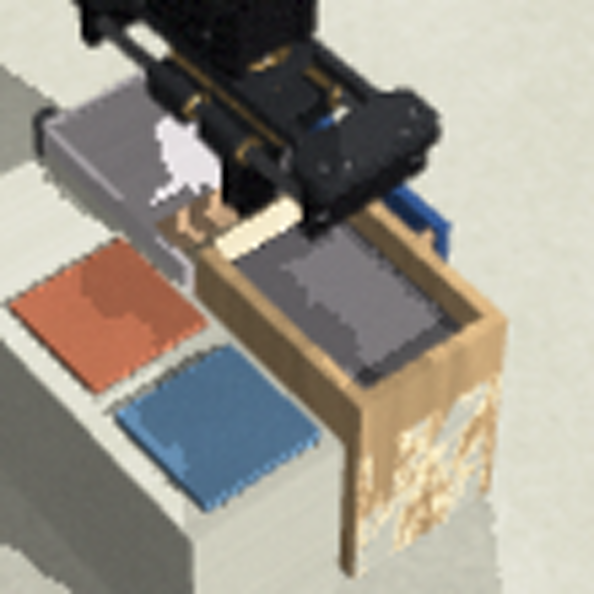

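Emit:
step_arm(increments=[0, -0.6, 0, 0, 0, 0, 0, -0.8, 0, 0, 0, 0, 0, 0, 0, 0, 0, 0])

```text
time: 13.88
position: [0.6357, 0.0163, 0.1312]
tool_rot: [-0.011, 1.572, 0.011]
ft_force: [0.8, -0.7, 0.1]
grip_width: 0.007
```

Run:
```python
from h import *
save('scene','scene9.png')
im=cv2.imread('pics/scene9.png'); c=im[190:300,220:330]; cv2.imwrite('pics/scene9c.png',cv2.resize(c,None,fx=5.4,fy=5.4,interpolation=cv2.INTER_CUBIC))
```

```text
(no output)
```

View pics/scene9c.png

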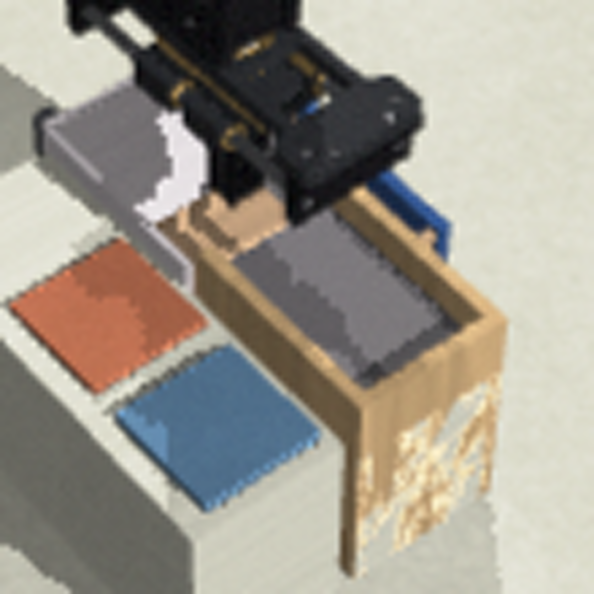

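Emit:
step_arm(increments=[-4, 0, 0, 0, 0, 0, -5, 0, 0, 0, 0, 0, -5, 0, 0, 0, 0, 0, 0, 2, -5, 0, 0, 0, 0, 3, -5, 0, 0, 0, 0, 5, -3, 0, 0, 0, 0, 5, -3, 0, 0, 0, 0, 5, -2, 0, 0, 0, 0, 0, 0, 0, 0, 0, 0, 0, 0, 0, 0, 0])

```text
time: 15.18
position: [0.4531, 0.2139, 0.2717]
tool_rot: [-0.013, 1.571, 0.012]
ft_force: [0.3, -0.3, 0.1]
grip_width: 0.009
```

Run:
```python
from h import *
a=save('scene','scene10.png'); p=ctrl.camera_params('scene')
for n in ['drawer_front','drawer_in','tile_c']:
    print(n,[(round(d['score'],2),np.round(toworld(p,d['xyz']),4)) for d in ctrl.spot_point('scene',n)[:5]])
b=save('top','top10.png'); p=ctrl.camera_params('top')
for n in ['drawer_front','tile_c']:
    print(n,[(round(d['score'],2),np.round(toworld(p,d['xyz']),4)) for d in ctrl.spot_point('top',n)[:5]])
A=cv2.resize(a[170:310,200:340],(560,560),interpolation=2)[:,:,::-1]
B=cv2.resize(b[120:250,190:350],None,fx=4.5,fy=4.5,interpolation=2)[:,:,::-1]
cv2.imwrite('pics/s10c.png',A);cv2.imwrite('pics/t10c.png',B)
```

```text
drawer_front []
drawer_in [(0.91, array([ 0.6065, -0.0105,  0.0111]))]
tile_c [(0.85, array([ 8.216e-01, -1.545e-01,  4.000e-04])), (0.82, array([0.7345, 0.0372, 0.1188])), (0.75, array([ 0.608 , -0.0085,  0.0123])), (0.72, array([0.7346, 0.1234, 0.1185])), (0.62, array([0.7703, 0.2596, 0.0044]))]
drawer_front [(0.82, array([ 0.52  , -0.0071,  0.035 ]))]
tile_c [(0.95, array([0.732 , 0.0377, 0.1161])), (0.88, array([ 0.8197, -0.157 , -0.    ])), (0.69, array([0.7676, 0.2671, 0.0008])), (0.65, array([0.7342, 0.1234, 0.1174])), (0.58, array([0.6453, 0.0422, 0.0444]))]
```

View pics/s10c.png

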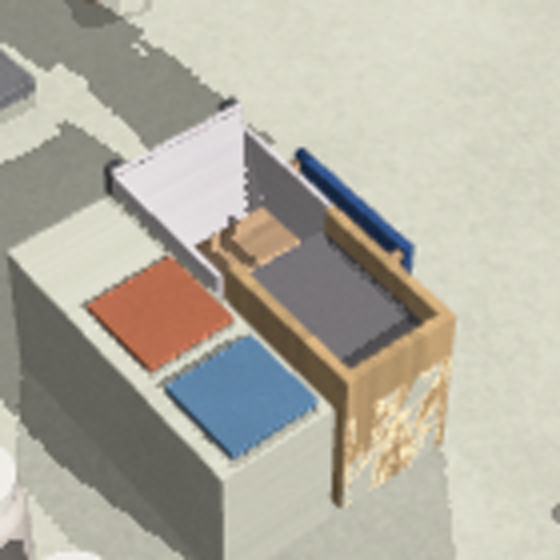

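View pics/t10c.png

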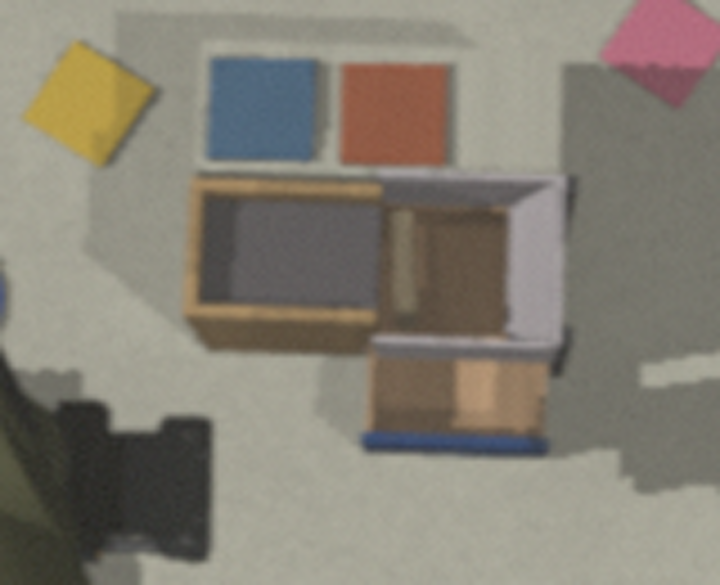

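View pics/scene10.png

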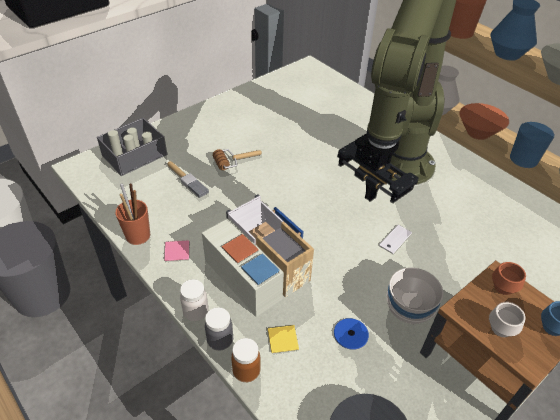

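Run:
```python
from h import *
p=ctrl.camera_params('wrist');R=np.array(p['R']);t=np.array(p['t']);C=-R.T@t
print(C-ctrl.get_state()['position'],np.round(R,3),p['vertical_fov'])
p=ctrl.camera_params('top');R=np.array(p['R']);t=np.array(p['t']);f=210/np.tan(np.radians(p['vertical_fov']/2))
C=-R.T@t
def at(u,v,z):
    u=190+u/4.5;v=120+v/4.5
    d=R.T@np.array([(u-p['cx'])/f,(v-p['cy'])/f,1]); return np.round(C+d*(z-C[2])/d[2],3)
for z in (.02,.06,.08,.1): print(z,[at(*q,z) for q in [(392,208),(415,208),(415,315),(392,315)]])
```

```text
[-0.06946342 -0.00120698  0.16220584] [[-0.013  1.     0.   ]
 [ 0.967  0.013  0.254]
 [ 0.254  0.004 -0.967]] 64.68525213292567
0.02 [array([0.692, 0.04 , 0.02 ]), array([0.692, 0.023, 0.02 ]), array([0.615, 0.022, 0.02 ]), array([0.614, 0.038, 0.02 ])]
0.06 [array([0.682, 0.038, 0.06 ]), array([0.682, 0.022, 0.06 ]), array([0.607, 0.021, 0.06 ]), array([0.607, 0.037, 0.06 ])]
0.08 [array([0.677, 0.038, 0.08 ]), array([0.678, 0.022, 0.08 ]), array([0.604, 0.02 , 0.08 ]), array([0.603, 0.036, 0.08 ])]
0.1 [array([0.673, 0.037, 0.1  ]), array([0.673, 0.021, 0.1  ]), array([0.6 , 0.02, 0.1 ]), array([0.6  , 0.035, 0.1  ])]
```

Emit:
step_arm(increments=[0, -4.1, 4.1, 0, 0, 0, 0, -4.1, 4.1, 0, 0, 0, 0, -4.1, 4.1, 0, 0, 0, 0, -4.1, 4.1, 0, 0, 0, 0, -4.1, 4.1, 0, 0, 0, 0, -4.1, 4.1, 0, 0, 0, 0, 0, 0, 0, 0, 0, 0, 0, 0, 0, 0, 0])

```text
time: 16.52
position: [0.7026, -0.0281, 0.2712]
tool_rot: [-0.011, 1.572, 0.012]
ft_force: [0.3, 0.3, 0.4]
grip_width: 0.002
```

Run:
```python
from h import *
a=save('wrist','w10.png'); p=ctrl.camera_params('wrist')
for n in ['tile_c','drawer_in']:
    print(n,[(round(d['score'],2),np.round(toworld(p,d['xyz']),4)) for d in ctrl.spot_point('wrist',n)[:5]])
```

```text
tile_c [(0.97, array([0.7313, 0.1305, 0.1206])), (0.94, array([0.6409, 0.0401, 0.0424])), (0.71, array([0.7324, 0.0339, 0.1196])), (0.63, array([ 0.7745,  0.2664, -0.    ]))]
drawer_in []
```

View pics/w10.png

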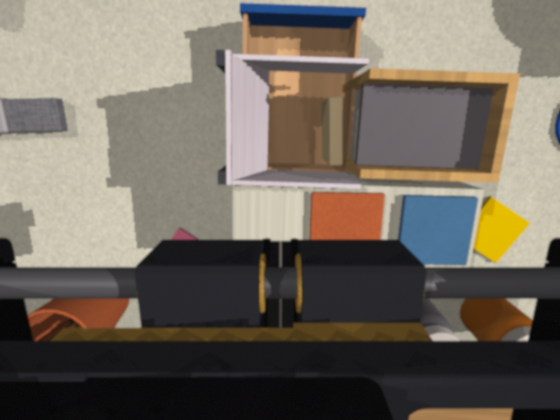

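Run:
```python
from h import *
a=cv2.imread('pics/w10.png'); cv2.imwrite('pics/w10c.png',cv2.resize(a[40:200,220:380],None,fx=3.7,fy=3.7,interpolation=cv2.INTER_CUBIC))
p=ctrl.camera_params('wrist');R=np.array(p['R']);t=np.array(p['t']);f=210/np.tan(np.radians(p['vertical_fov']/2))
C=-R.T@t;print(C)
def at(u,v,z):
    d=R.T@np.array([(u-p['cx'])/f,(v-p['cy'])/f,1]); return np.round(C+d*(z-C[2])/d[2],3)
for z in (.02,.06,.08,.1): print(z,[at(*q,z) for q in [(323,97),(332,97),(343,97),(323,165),(343,165)]])
```

```text
[ 0.63283464 -0.02783224  0.43464638]
0.02 [array([0.604, 0.023, 0.02 ]), array([0.604, 0.034, 0.02 ]), array([0.603, 0.047, 0.02 ]), array([0.684, 0.027, 0.02 ]), array([0.684, 0.052, 0.02 ])]
0.06 [array([0.607, 0.018, 0.06 ]), array([0.606, 0.028, 0.06 ]), array([0.606, 0.04 , 0.06 ]), array([0.679, 0.022, 0.06 ]), array([0.679, 0.045, 0.06 ])]
0.08 [array([0.608, 0.016, 0.08 ]), array([0.608, 0.025, 0.08 ]), array([0.608, 0.036, 0.08 ]), array([0.677, 0.019, 0.08 ]), array([0.677, 0.041, 0.08 ])]
0.1 [array([0.609, 0.013, 0.1  ]), array([0.609, 0.022, 0.1  ]), array([0.609, 0.033, 0.1  ]), array([0.674, 0.017, 0.1  ]), array([0.674, 0.037, 0.1  ])]
```

View pics/w10c.png

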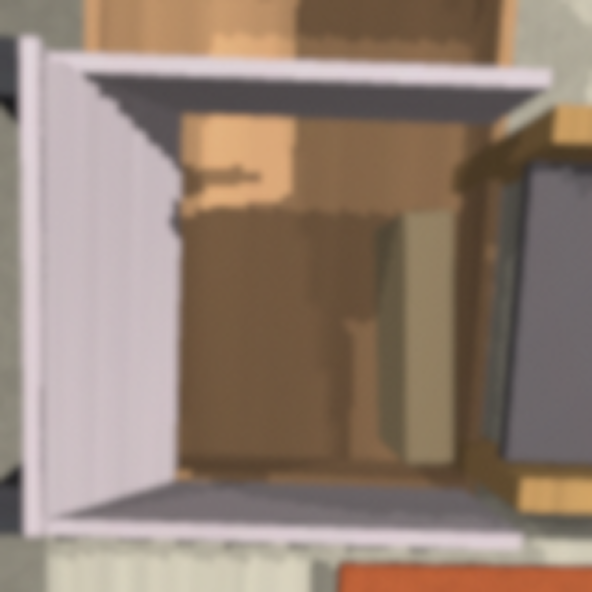

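Emit:
step_arm(increments=[0, 2.4, -3, 0, 0, 0, 0, 2.4, -3, 0, 0, 0, 4, 0, 0, 0, 0, 0, 4, 0, 0, 0, 0, 0, 4, 0, 0, 0, 0, 0, 0, 0, 0, 0, 0, 0, 0, 0, 0, 0, 0, 0])

```text
time: 17.55
position: [0.6429, 0.0198, 0.1539]
tool_rot: [-0.012, 1.568, 0.014]
ft_force: [-0.2, 0.5, 1.2]
grip_width: 0.005
```

Emit:
step_arm(increments=[2, 0, 0, 0, 0, 0, 2, 0, 0, 0, 0, 0, 1.5, 0, 0, 0, 0, 0, 0, 0, 0, 0, 0, 0])

```text
time: 18.05
position: [0.6407, 0.0189, 0.0946]
tool_rot: [-0.012, 1.574, 0.011]
ft_force: [-0.7, -0.2, 0.6]
grip_width: 0.009
```

Emit:
step_arm(increments=[0.3, 0, 0, 0, 0, 0, 0.2, 0, 0, 0, 0, 0, 0.2, 0, 0, 0, 0, 0, 0, 0, 0, 0, 0, 0])

```text
time: 18.55
position: [0.6421, 0.019, 0.0898]
tool_rot: [-0.012, 1.571, 0.012]
ft_force: [0.3, -0.5, -0.4]
grip_width: 0.006
```

Emit:
step_arm(increments=[0.2, 0, 0, 0, 0, 0, 0.2, 0, 0, 0, 0, 0, 0.2, 0, 0, 0, 0, 0, 0, 0, 0, 0, 0, 0])

```text
time: 19.05
position: [0.6419, 0.019, 0.0835]
tool_rot: [-0.012, 1.571, 0.012]
ft_force: [1.1, 0.4, 0.7]
grip_width: 0.002
```

Emit:
step_arm(increments=[0.15, 0, 0, 0, 0, 0, 0.1, 0, 0, 0, 0, 0, 0, 0, 0, 0, 0, 0])

```text
time: 19.42
position: [0.642, 0.019, 0.0812]
tool_rot: [-0.012, 1.571, 0.012]
ft_force: [-0.1, 0.5, 0.3]
grip_width: 0.012
```

Emit:
step_arm(increments=[0.1, 0, 0, 0, 0, 0, 0.1, 0, 0, 0, 0, 0, 0, 0, 0, 0, 0, 0])

```text
time: 19.8
position: [0.6421, 0.019, 0.0795]
tool_rot: [-0.012, 1.571, 0.012]
ft_force: [-0.7, 0.2, 2.3]
grip_width: 0.008
```

Emit:
step_arm(increments=[0.1, 0, 0, 0, 0, 0, 0, 0, 0, 0, 0, 0])

```text
time: 20.05
position: [0.6424, 0.0188, 0.0794]
tool_rot: [-0.012, 1.57, 0.012]
ft_force: [-1.6, 0.2, 5.5]
grip_width: 0.006
```

Emit:
step_arm(increments=[0, -0.3, 0, 0, 0, 0, 0, -0.4, 0, 0, 0, 0, 0, -0.4, 0, 0, 0, 0])

```text
time: 20.42
position: [0.6429, 0.0077, 0.0789]
tool_rot: [-0.012, 1.569, 0.012]
ft_force: [0.4, -0.4, 2.9]
grip_width: 0.004
```

Emit:
step_arm(increments=[0, -0.5, 0, 0, 0, 0, 0, -0.5, 0, 0, 0, 0, 0, -0.5, 0, 0, 0, 0])

```text
time: 20.8
position: [0.6418, -0.0073, 0.0776]
tool_rot: [-0.012, 1.572, 0.012]
ft_force: [-0.8, 0.3, 0.2]
grip_width: 0.003
```

Emit:
step_arm(increments=[-4, 0, 0, 0, 0, 0, -5, 0, 0, 0, 0, 0, -5, 0, 0, 0, 0, 0, -5, 0, 0, 0, 0, 0, 0, -1, 3, 0, 0, 0, 0, -1, 3, 0, 0, 0, 0, 0, 0, 0, 0, 0])

```text
time: 21.68
position: [0.7033, -0.0272, 0.2665]
tool_rot: [-0.012, 1.573, 0.01]
ft_force: [-0.4, 1.0, -0.2]
grip_width: 0.005
```

Run:
```python
from h import *
a=save('wrist','w11.png'); p=ctrl.camera_params('wrist')
for n in ['tile_c']:
    print(n,[(round(d['score'],2),np.round(toworld(p,d['xyz']),4)) for d in ctrl.spot_point('wrist',n)[:5]])
cv2.imwrite('pics/w11c.png',cv2.resize(a[20:200,220:400,::-1],None,fx=3.3,fy=3.3,interpolation=cv2.INTER_CUBIC))
```

```text
tile_c [(0.87, array([0.7306, 0.1305, 0.1236])), (0.87, array([ 0.7724,  0.2637, -0.0041])), (0.76, array([0.7346, 0.0321, 0.1154])), (0.7, array([ 0.6442, -0.0103,  0.021 ]))]
```

View pics/w11c.png

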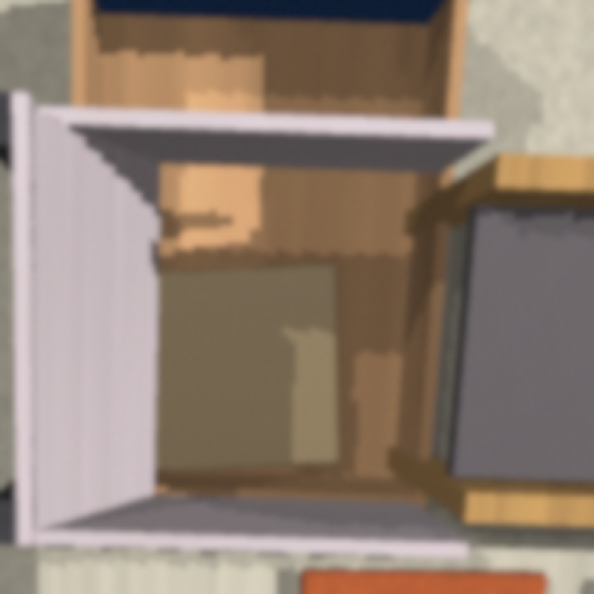

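Emit:
step_arm(increments=[0, 4, -4.1, 0, 0, 0, 0, 4, -4.1, 0, 0, 0, 0, 4, -4.1, 0, 0, 0, 0, 4, -4.1, 0, 0, 0, 0, 4, -4.1, 0, 0, 0, 0, 4, -4.1, 0, 0, 0, 0, 0, 0, 0, 0, 0, 0, 0, 0, 0, 0, 0])

```text
time: 22.78
position: [0.4528, 0.2097, 0.2685]
tool_rot: [-0.012, 1.57, 0.013]
ft_force: [0.1, -0.5, -0.1]
grip_width: 0.01
```

Run:
```python
from h import *
b=save('top','top12.png'); p=ctrl.camera_params('top')
for n in ['drawer_front','tile_c']:
    print(n,[(round(d['score'],2),np.round(toworld(p,d['xyz']),4)) for d in ctrl.spot_point('top',n)[:6]])
a=cv2.imread('pics/top10.png'); d=np.abs(a[:,:,::-1].astype(int)-b).max(2); d[:250,:]
cv2.imwrite('pics/t12c.png',np.vstack([cv2.resize(x,None,fx=3.5,fy=3.5,interpolation=2) for x in (a[165:245,230:340],b[165:245,230:340,::-1])]))
```

```text
drawer_front [(0.63, array([ 0.5232, -0.0092,  0.0349]))]
tile_c [(0.93, array([0.7343, 0.1208, 0.1179])), (0.66, array([0.7301, 0.0379, 0.1174])), (0.64, array([7.702e-01, 2.649e-01, 4.000e-04])), (0.62, array([ 0.8229, -0.1532, -0.0009])), (0.6, array([ 0.6443, -0.0113,  0.0184]))]
```

View pics/t12c.png

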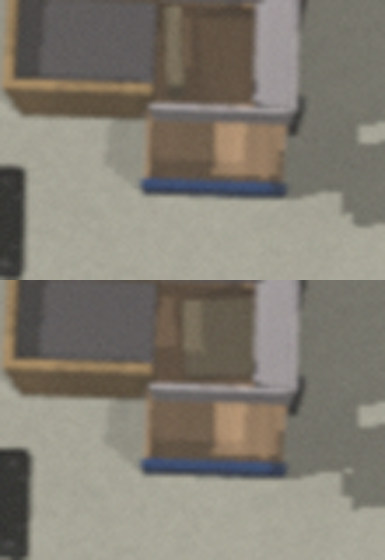

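View pics/top12.png

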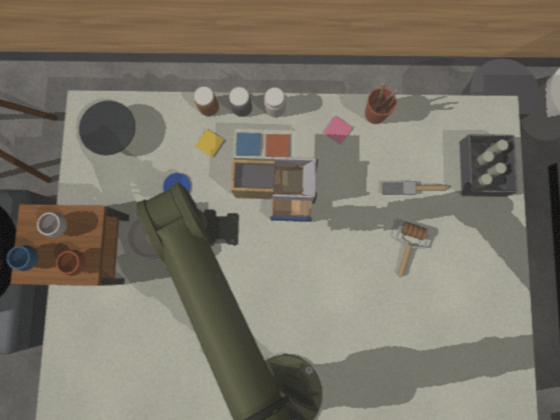

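The drawer is still shut, the cream tile lies flat in it, the spare tiles are in place, and the robot touches nothing. I'm handing the job in.

```bash
python3 -c "
from bench import ctrl
print(ctrl.close_job())"
```

```text
the job is handed in; nothing more can be done
None
```

The cream tile (tile_c) is in the shut drawer, and I handed the job in at about 23 s of the 54 s allowed.

- **Drawer:** I pushed it to its stop; the push force rose to about 13 N with no further movement. Afterwards its front face read x = 0.520 to 0.523 m, against about 0.52 expected when shut. It had not moved in the last top picture.
- **Slide:** I pressed the tile at about 7–8 N, with the highest reading near 10 N, and slid it off the lip. It was never lifted.
- **Extra step:** The tile first came to rest standing on edge in the drawer, its top sticking up into the chute. I tipped it flat by pressing on its top edge at about 5 N and drawing it towards -y.
- **Last checks:** The tile showed flat on the drawer floor and looked whole. The two spare tiles had not moved, and the other things in the last top picture were where they started. The bowls were partly hidden by the arm in that picture, but they stood in place in an earlier scene view. The final force readings were near zero.

One network reading disagreed: `drawer_front` was not found in the scene picture taken after the drop, but the top camera found it both times.

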